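# Clamp the flanged tube onto the pump port

## Robot

A 6-joint arm with a two-finger parallel gripper is mounted at the origin on the work surface. World frame = base frame: x ahead of the robot, y to its left, z up, the work surface at z = 0. Lengths are in m, angles in rad, forces in N, time in s.
With the tool pointing down it reaches from about 0.25 to 0.775 m from the base axis. Payload 4 kg.
Tool frame: the origin (TCP) lies between the finger pads; the fingertips stand 25 mm ahead of it and the grasp point (between the pads) lies 6 mm ahead of it (robot.tip_reach is the z of the fingertips in the tool frame, in m); z points along the fingers, y is the line along which they close (so a half turn about z gives the same grasp; the last joint's range is limited). The gripper opens to 94 mm and grips with 3 to 60 N. Pads are 16 mm wide; open, the fingers measure 119 mm over their backs; the gripper's body (75 mm by 177 mm) begins 78 mm behind the grasp point.
Start: joints at [1.177, 0.087, 1.371, -0, 1.684, -0.103], TCP at [0.158, 0.527, 0.231] pointing down, gripper open.
Joint ranges: [-3.1, 3.1], [-0.76, 2.03], [0.27, 2.55], [-1.08, 4.22], [0.17, 2.65], [-2.57, 2.57]. Speed limits (rad/s): [2.79, 2.79, 3.14, 3.14, 3.14, 3.14].

## Interface

Orientations are given as [roll, pitch, yaw] about the fixed x, y, z axes, in that order (R = Rz(yaw) Ry(pitch) Rx(roll)).
In Python, from bench import robot gives the robot as it stands. The module is installed in compiled form; this text tells all that it offers.
- The arm moves only by the shell command python3 -m handwheel 'ROWS'. ROWS is JSON, a list of rows, each a list of 3 entries, a list of its own where there are three numbers: the turn, a rotation vector about the world's x, y, z in units of 90 degrees (1.0 is 90 degrees), then the shift along the world's x, y, z in units of 0.05 m (1.0 is 0.05 m), then the closure, from 0 (fully open) to 1 (shut). A call has 1 to 5 rows; each row shifts and turns the commanded pose from where the row before left it; what a row does not reach is not made up. A row lasts 1/10 s, in which the tool goes at most 50 mm and 8.59 degrees, less where a joint would pass 70% of its speed; a pose out of reach is approached as far as the arm can. A call with a number of a shift or a turn outside -1 to 1 is refused whole. A call with a gripper value outside its range is refused whole. The fingers move at their own pace and stop on an object; the grip force is fixed at half the most. Time passes only in rows, so rows that do not move let the fingers close. It gives the time, the measured TCP pose, the force, the opening and the grip force at its end, in the units of the state.
- robot.get_obs(): the state, without advancing time (a new reading comes with each control period).
- robot.snapshot(name): name is "scene" or "top" or "wrist"; returns (picture, depth): 420x560x3 uint8, red, green, blue; 420x560 float32, m along the optical axis (not along the pixel's ray), 0 where there is no reading.
- robot.calibration(name): a dict with "mtx" (3x3 intrinsics, pixels), "extrinsics" (4x4, takes a point from camera to world coordinates); the wrist camera has in their place "hand_eye" (4x4, takes a point from camera to tool coordinates, whose origin is the TCP and whose axes are the flange's). Camera axes: x right, y down, z forward; pixel columns grow to the right and rows downward; lengths in m; the calibration is good to about 2 mm. A picture is of the moment at which its call begins: read the wrist's pose just before it. calibration takes no time and is no camera call.
- robot.close_job(): hands the job in; it is judged then, once.
Trained networks look in the newest picture that a camera, given by its name, has taken for a name from the list of things; names that differ only in an ending like _2 or _b are one class to them, and where a whole thing is asked for, a point or a joint stands for the part that bears it (a point fixed in the world has none). Each returns a list of dicts, best first, with "p" (0 to 1); they miss things now and then, are a little off and sometimes report something else, mostly with a low value. They report only what shows in the picture. A call takes as long as a camera call.
- robot.boxes_of(query, camera): "bbox" ([left, top, right, bottom] in pixels, round what is visible of it).
The state is a dict: "time": time; "joint_positions": joint angles; "qvel": joint speeds; "joint_torque": joint torques, N m; "tool_pos": TCP position; "ee_rot": TCP orientation; "wrist_force": force on the tool from outside, world axes, zero at the start; "wrist_torque": the same for the moment, N m; "width": finger opening in m; "finger_force": force on a finger pad.
Only numpy, scipy, OpenCV 4.12 (cv2) and the standard library are available. Lean on these libraries where they do the work, as an engineer would, in place of code of your own. Each camera call takes 0.05 s, during which the arm holds its last target. There are 200 camera calls.

## Task

Take the steel tube with the wide flange from the wooden rack and lower it gently into the pump station, flange against the pump's flange in the open lower half of the clamp and its barrel in the V rest. Then swing the hinged upper half of the clamp ring over both flanges until it is fully shut, and swing the hooked latch fully home over the ring's ear. Leave the plain tube and everything else where it is.

Things in the scene. Friction and masses are not known exactly. Their poses are not given: they have to be found in the camera images.
- station: Pump station, fixed: aluminium base plate 12 mm thick (its x -60 to 75, y -135 to 200 mm), grey pump body (x -50 to 50, y 70 to 240, up to 113 mm high). Origin on the bench below the port point. Its y axis runs along the pipe into the pump, x across it (roughly away from the robot), z up; all station points below have these axes.
- port (a point): Point on the pipe axis at the face of the pump's steel flange, 75 mm above the bench. The flange is 60 mm across and fills y 0 to 8 mm from here; a 40 mm pipe leads on in +y. A seated tube has its flange face at y about -2 mm (0 to -4 possible) from this point and its axis on the pipe axis, the tube reaching out in -y.
- saddle (a point): Mid of the free groove for the loose flange, on the pipe axis, at y -5.5 mm from port. The saddle is the fixed lower half of the aluminium clamp, open at the top: y -16 to 13 mm from port, outer radius 38, groove radius 31, its two lips radius 23 mm. Free groove for the loose flange: y -11 to 0 mm from port.
- v_rest (a point): On the pipe axis above the black 90 degree V rest (14 mm along y, at y -117 mm from port). The V holds the tube's barrel on the pipe axis; it is 50 mm wide at its top, which is level with the axis.
- ring_hinge (a point): Hinge line of the ring's upper half, parallel to the pipe: x -46 mm, z 0 from port.
- ring (a joint): Angle of the upper half ring about ring_hinge, rad: 0 = fully shut on the saddle, where it stops; grows as the free end swings up and over towards -x (1.57 upright). Starts open at 1.6 to 1.9, stop at 2.0. The stiff hinge stays where it is left; about 0.2 to 0.3 N m (3 N at the ear) moves it.
- ring_ear (a point): Centre of the outer face (top face when shut) of the ear, the flat tab on the ring's free end, 24 mm along y, 19 long, 8 thick. It is 89 mm out from the hinge line and 10 mm to the outer side: at x 43, z 10 mm from port when shut. Open, this face looks to -x. The half ring is 30 mm wide along y, outer radius 38 mm.
- latch_hinge (a point): Hinge line of the latch, parallel to the pipe: x 62, z -14 mm from port.
- latch (a joint): Angle of the hooked latch lever about latch_hinge, rad: 0 = fully home, upright, its hook over the ring's ear; grows as it leans outward to +x. Starts at 0.6 to 0.95. Stays where it is left; 0.05 N m (1 N at the bar) moves it. It comes home only with the ring shut within about 0.03 rad; else the hook strikes the ear.
- latch_bar (a point): Centre of the round cross bar at the top of the latch lever, 58 mm from its hinge line; bar 10 mm thick, 36 mm long along y. Below it the lever is a flat plate 22 mm wide, 6 mm thick, with a 14 mm hook towards -x, 24.5 to 29.5 mm from the hinge line.
- tube_mid (a point): Loose steel tube to be mounted, at half its length on its axis: barrel 40 mm diameter, 150 mm long overall, 0.25 to 0.5 kg, closed far end. Its y axis runs along it to the flange; it may be rolled. It lies level in either slot of the wooden rack, axis 50 mm above the bench. Free barrel for the fingers: 39 mm to either side of this point.
- tube_face (a point): Centre of the tube's flange face, 75 mm from tube_mid along the tube. The flange is 60 mm across, 9 mm thick at the root, tapering behind to a 4 mm rim.
- rack: Wooden rack, fixed, base 200 x 130 x 10 mm; origin at the centre of its underside. Two slots 96 mm apart along its x, each of two V rests (12 mm long, at y -45 and +45) that hold a tube along the rack's y; V rests reach 50 mm high.
- plain_tube: Bystander: loose plain steel tube without flange, 30 mm diameter, 140 mm long along its y, in the other slot of the rack; origin at its centre.
- screwdriver: Bystander: red-handled screwdriver, about 200 mm long, lying beyond the pump station.
- rubber_ring: Bystander: rubber ring, 54 mm across, 6 mm thick, flat on the bench.
- beaker: Bystander: white ceramic cup, 70 mm across, 90 mm high, origin under its centre.

How it is judged:
By the outcome, as a careful person would: the job done as asked, in the order asked, and still so for the second after the job is handed in, with the robot touching nothing.
It also fails if it takes over 72 s, if anything falls off the work surface, if the arm or the gripper's body presses on something with over 40 N, if the wrist force passes 120 N, or if a joint passes its speed limit or range.

## Working session

There is one attempt and no reset: what is moved stays moved. The work goes in short steps, Python scripts to look and compute and a shell command to move; the robot and the scene stay as the last step left them, time stands still between calls to the robot, and variables do not carry over. Pictures are saved under pics/ and viewed, at most 10 in all, crops included, and the job is handed in when it is done.

```bash
mkdir -p pics; cat > h.py <<'E'
import numpy as np, cv2
from bench import robot
from scipy.spatial.transform import Rotation as R
def cam(name):
    o=robot.get_obs(); pic,d=robot.snapshot(name); c=robot.calibration(name)
    if 'extrinsics' in c: T=np.array(c['extrinsics'])
    else:
        W=np.eye(4); W[:3,:3]=R.from_euler('xyz',o['ee_rot']).as_matrix(); W[:3,3]=o['tool_pos']; T=W@np.array(c['hand_eye'])
    K=np.array(c['mtx']); v,u=np.mgrid[:d.shape[0],:d.shape[1]]
    P=np.stack([(u-K[0,2])/K[0,0]*d,(v-K[1,2])/K[1,1]*d,d],-1)
    P=P@T[:3,:3].T+T[:3,3]; P[d==0]=np.nan
    return pic,d,P,K,T
def save(pic,n): cv2.imwrite('pics/'+n,pic[...,::-1])
E
python3 - <<'E'
from h import *
o=robot.get_obs(); print(o)
for n in ['scene','top']:
    pic,d,P,K,T=cam(n); save(pic,n+'0.png'); np.save(n+'0.npy',P); print(n,T[:3,3].round(3))
    for q in ['station','tube_mid','rack','plain_tube','ring','latch','latch_bar','beaker','rubber_ring','screwdriver']:
        b=robot.boxes_of(q,n)[:2]
        print(q,[(np.round(x['bbox']).astype(int).tolist(),round(x['p'],2)) for x in b])
E
```

```text
{'time': 0.0, 'joint_positions': array([ 1.17690236e+00,  8.79664478e-02,  1.37222198e+00, -1.25434273e-05,
        1.68356814e+00, -1.03095558e-01]), 'qvel': array([-7.10936837e-04, -5.80178341e-04, -3.91591865e-05,  3.42365201e-04,
       -8.44753792e-04,  1.54071433e-04]), 'joint_torque': array([-6.77560638e-04, -3.40187144e+01, -3.02426291e+01,  7.17709330e-02,
        3.31425795e-02, -1.76449607e-04]), 'tool_pos': array([0.15751714, 0.52646554, 0.22931421]), 'ee_rot': array([-3.13943894e+00, -2.10294382e-04,  2.85079262e+00]), 'wrist_force': array([ 0.60626608, -0.12875885, -0.26999346]), 'wrist_torque': array([-0.03398119, -0.0122907 , -0.0581283 ]), 'finger_force': 0.0, 'width': 0.09397504769539282}
scene [ 1.056 -0.386  0.789]
station [([233, 132, 339, 260], 0.69), ([245, 148, 267, 186], 0.17)]
tube_mid [([86, 288, 170, 347], 0.67)]
rack [([83, 264, 172, 366], 0.7)]
plain_tube [([230, 134, 340, 258], 0.48)]
ring [([246, 148, 266, 183], 0.59)]
latch [([303, 192, 320, 209], 0.65), ([248, 147, 264, 184], 0.52)]
latch_bar [([302, 192, 321, 210], 0.54)]
beaker [([380, 128, 410, 167], 0.59), ([74, 261, 151, 303], 0.34)]
rubber_ring [([237, 297, 260, 325], 0.5)]
screwdriver [([243, 291, 314, 350], 0.78), ([229, 134, 342, 262], 0.19)]
top [0.412 0.08  1.607]
station [([182, 196, 306, 266], 0.71)]
tube_mid [([378, 206, 427, 230], 0.76)]
rack [([370, 201, 422, 271], 0.69)]
plain_tube [([374, 242, 420, 258], 0.63)]
ring [([259, 247, 271, 262], 0.42), ([291, 155, 352, 168], 0.38)]
latch []
latch_bar [([326, 172, 343, 191], 0.54), ([242, 195, 257, 214], 0.47)]
beaker [([121, 198, 150, 220], 0.72), ([180, 197, 306, 268], 0.47)]
rubber_ring [([328, 173, 345, 190], 0.47)]
screwdriver [([292, 156, 353, 169], 0.71)]
```

```bash
python3 - <<'E'
from h import *
a=cv2.imread('pics/top0.png')[140:290,110:440]; cv2.imwrite('pics/a.png',cv2.resize(a,None,fx=2.4,fy=2.4,interpolation=3)[:360])
b=cv2.imread('pics/scene0.png'); b=b[120:270,220:350]; cv2.imwrite('pics/b.png',cv2.resize(b,None,fx=3.8,fy=3.8,interpolation=3))
P=np.load('top0.npy')
for u,v in [(182,230),(306,230),(240,196),(240,266),(370,230),(427,218),(397,250),(402,218),(135,209)]:
    print(u,v,P[v,u].round(3))
E
```

```text
182 230 [ 0.519  0.362 -0.002]
306 230 [ 0.522 -0.029  0.   ]
240 196 [0.628 0.18  0.001]
240 266 [ 0.408  0.177 -0.003]
370 230 [ 0.523 -0.23   0.006]
427 218 [ 0.557 -0.392  0.063]
397 250 [ 0.459 -0.299  0.062]
402 218 [ 0.556 -0.315  0.066]
135 209 [0.583 0.509 0.011]
```

View pics/a.png

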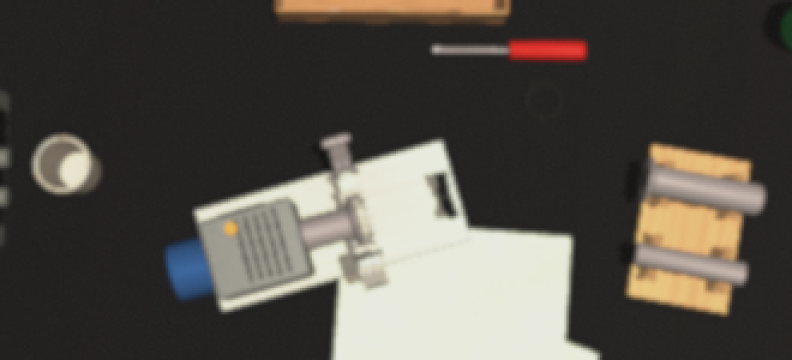

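View pics/b.png

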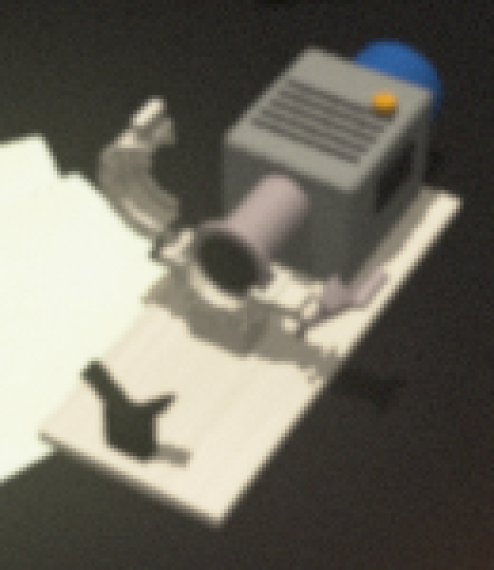

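```bash
python3 -m handwheel '[[[0,0,-0.044],[0.416,-0.543,0.228],0],[[0,0,-0.044],[0.416,-0.543,0.228],0],[[0,0,-0.044],[0.416,-0.543,0.228],0],[[0,0,-0.044],[0.416,-0.543,0.228],0],[[0,0,-0.044],[0.416,-0.543,0.228],0]]'
python3 -m handwheel '[[[0,0,-0.044],[0.416,-0.543,0.228],0],[[0,0,-0.044],[0.416,-0.543,0.228],0],[[0,0,-0.044],[0.416,-0.543,0.228],0],[[0,0,-0.044],[0.416,-0.543,0.228],0],[[0,0,-0.044],[0.416,-0.543,0.228],0]]'
python3 -m handwheel '[[[0,0,-0.044],[0.416,-0.543,0.228],0],[[0,0,-0.044],[0.416,-0.543,0.228],0],[[0,0,-0.044],[0.416,-0.543,0.228],0],[[0,0,-0.044],[0.416,-0.543,0.228],0],[[0,0,-0.044],[0.416,-0.543,0.228],0]]'
python3 -m handwheel '[[[0,0,0],[0,0,0],0],[[0,0,0],[0,0,0],0]]'
python3 - <<'E'
from h import *
pic,d,P,K,T=cam('wrist'); save(pic,'w1.png'); np.save('w1.npy',P); print(T.round(3),K); print(robot.calibration('wrist')['hand_eye'])
for q in ['station','ring','latch','latch_bar']:
    print(q,[(np.round(x['bbox']).astype(int).tolist(),round(x['p'],2)) for x in robot.boxes_of(q,'wrist')[:3]])
E
```

```text
time: 1.6
tool_pos: [0.2623, 0.39, 0.2881]
ee_rot: [3.141, 0.0, 2.503]
wrist_force: [0.7, 0.4, 1.3]
width: 0.0941
finger_force: 0.0
time: 2.1
tool_pos: [0.3663, 0.2542, 0.3452]
ee_rot: [3.141, 0.0, 2.157]
wrist_force: [0.2, -0.6, 0.6]
width: 0.0936
finger_force: 0.0
time: 2.6
tool_pos: [0.4703, 0.1184, 0.4022]
ee_rot: [3.141, -0.0, 1.811]
wrist_force: [-0.6, 0.4, -0.3]
width: 0.0941
finger_force: 0.0
time: 2.8
tool_pos: [0.4699, 0.1193, 0.4014]
ee_rot: [-3.141, -0.001, 1.813]
wrist_force: [-0.2, 0.8, -0.2]
width: 0.0939
finger_force: 0.0
[[ 0.971  0.232  0.062  0.452]
 [ 0.241 -0.936 -0.258  0.193]
 [-0.002  0.265 -0.964  0.556]
 [ 0.     0.     0.     1.   ]] [[295.21712283   0.         276.96446254]
 [  0.         295.21712283 208.83106695]
 [  0.           0.           1.        ]]
[[ 4.58823328e-04 -9.64106866e-01 -2.65514107e-01  7.62795788e-02]
 [ 9.99998980e-01  8.01507710e-04 -1.18229584e-03 -1.48304829e-04]
 [ 1.35267114e-03 -2.65513294e-01  9.64106250e-01 -1.54506730e-01]
 [ 0.00000000e+00  0.00000000e+00  0.00000000e+00  1.00000000e+00]]
station [([245, 16, 374, 254], 0.81), ([247, 178, 276, 212], 0.64)]
ring [([244, 177, 278, 211], 0.92)]
latch [([334, 176, 370, 197], 0.95)]
latch_bar [([338, 177, 372, 196], 0.96), ([244, 180, 275, 211], 0.66), ([243, 16, 374, 254], 0.47)]
```

View pics/w1.png

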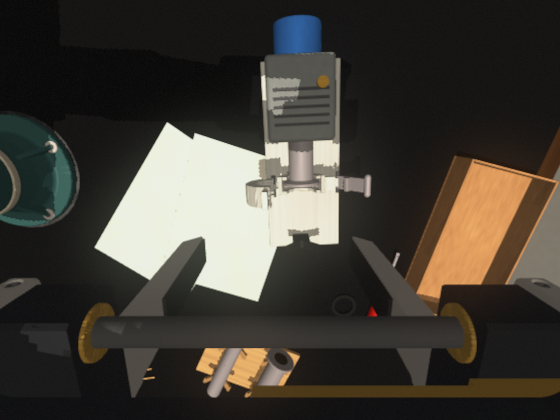

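```bash
cat > st.py <<'E'
from h import *
import sys
from scipy.optimize import least_squares
def rect(P,m):
    q=P[m][:,:2]
    q=q.astype(np.float32); (c,s,a)=cv2.minAreaRect(q); return np.array(c),s,a
P=np.load('w1.npy'); Z=P[...,2]
box=np.zeros(Z.shape,bool); box[10:260,235:385]=True
m=box&(abs(Z-.113)<.006); m=cv2.morphologyEx(m.astype('u1'),cv2.MORPH_OPEN,np.ones((5,5)))>0
c,s,a=rect(P,m); print('pump',c.round(4),np.round(s,4),a,Z[m].mean(),m.sum())
th=np.deg2rad(a); 
th=(th+np.pi/4)%(np.pi/2)-np.pi/4; print('yaw',th)
ex=np.array([np.cos(th),np.sin(th)]); ey=np.array([-np.sin(th),np.cos(th)])
o=c-ey*.155; print('port from pump',o.round(4))
# local coordinates
L=np.stack([(P[...,:2]-o)@ex,(P[...,:2]-o)@ey,Z],-1)
pl=box&(abs(Z-.012)<.005)&(abs(L[...,1])<.3); l=L[pl]; print('plate n',len(l),'x',np.percentile(l[:,0],[.5,99.5]).round(4),'ymin',np.percentile(l[:,1],[.5]).round(4),'z',l[:,2].mean(), '(exp -.06 .075 -.135)')
pp=box&(L[...,1]>.016)&(L[...,1]<.062)&(abs(L[...,0])<.03)&(Z>.08); l=L[pp]
f=least_squares(lambda p:np.hypot(l[:,0]-p[0]-p[2]*(l[:,1]-.04),l[:,2]-p[1])-.02,[0,.075,0],loss='soft_l1',f_scale=.001); print('pipe x,z,slope',f.x.round(4),len(l))
print('top by y:')
for y in np.arange(-.024,.024,.003):
    k=box&(abs(L[...,1]-y)<.0015)&(abs(L[...,0])<.012); print(round(y,3),k.sum(),np.nanmax(Z[k]).round(4) if k.any() else None,end=' | ')
k=box&(L[...,0]<-.03)&(L[...,0]>-.1)&(abs(L[...,1])<.03)&(Z>.08); l=L[k]; i=l[:,2].argsort()[-30:]; print('\nring pts',k.sum(),l.min(0).round(4),l.max(0).round(4)); print(l[i].mean(0).round(4))
k=box&(L[...,0]>.06)&(L[...,0]<.15)&(abs(L[...,1])<.03)&(Z>.06); l=L[k]; print('latch',k.sum(),l.min(0).round(4),l.max(0).round(4),'med of top',l[l[:,2]>np.percentile(l[:,2],60)].mean(0).round(4))
E
python3 st.py
```

```text
pump [0.505  0.1972] [0.1175 0.2377] 35.98194122314453 0.10910002918132691 2679
yaw 0.6280033456029477
port from pump [0.596  0.0717]
plate n 5729 x [-0.1359  0.0868] ymin [-0.056] z 0.012008466752243895 (exp -.06 .075 -.135)
pipe x,z,slope [0.0115 0.0712 0.2851] 54
top by y:
-0.024 18 0.0135 | -0.021 16 0.0118 | -0.018 18 0.0125 | -0.015 13 0.014 | -0.012 17 0.0123 | -0.009 17 0.0139 | -0.006 18 0.0137 | -0.003 16 0.0135 | -0.0 17 0.0123 | 0.003 18 0.0139 | 0.006 15 0.0131 | 0.009 19 0.014 | 0.012 17 0.0136 | 0.015 18 0.0137 | 0.018 17 0.0133 | 0.021 19 0.0131 | Traceback (most recent call last):
  File "st.py", line 23, in <module>
    k=box&(L[...,0]<-.03)&(L[...,0]>-.1)&(abs(L[...,1])<.03)&(Z>.08); l=L[k]; i=l[:,2].argsort()[-30:]; print('\nring pts',k.sum(),l.min(0).round(4),l.max(0).round(4)); print(l[i].mean(0).round(4))
                                                                                                                                   ~~~~~^^^
    return umr_minimum(a, axis, None, out, keepdims, initial, where)
ValueError: zero-size array to reduction operation minimum which has no identity
```

```bash
sed -i 's/^c,s,a=rect/n,lab,stt,_=cv2.connectedComponentsWithStats(m.astype("u1"));m=lab==1+stt[1:,4].argmax()\nc,s,a=rect/' st.py; python3 st.py
```

```text
pump [0.4661 0.2345] [0.0737 0.1005] 16.44163703918457 0.10924607362918243 1712
yaw 0.2869607007516226
port from pump [0.51   0.0858]
plate n 5729 x [-0.0511  0.0828] ymin [-0.1034] z 0.012008466752243895 (exp -.06 .075 -.135)
pipe x,z,slope [0.02   0.359  0.0042] 1201
top by y:
-0.024 19 0.0143 | -0.021 21 0.0143 | -0.018 18 0.0144 | -0.015 22 0.0137 | -0.012 17 0.0133 | -0.009 26 0.0143 | -0.006 15 0.0134 | -0.003 23 0.0132 | -0.0 19 0.0138 | 0.003 17 0.0138 | 0.006 1 0.0135 | 0.009 0 None | 0.012 3 0.0559 | 0.015 20 0.0618 | 0.018 25 0.0618 | 0.021 0 None | 
ring pts 323 [-0.0787  0.0125  0.0801] [-0.0352  0.03    0.1759]
[-0.0474  0.0233  0.1752]
latch 341 [0.0605 0.0096 0.0616] [0.1132 0.0299 0.1111] med of top [0.1035 0.0218 0.1041]
```

```bash
cat > st2.py <<'E'
from h import *
from scipy.optimize import least_squares
P=np.load('w1.npy'); Z=P[...,2]
box=np.zeros(Z.shape,bool); box[10:260,235:385]=True
def loc(o,th):
    ex=np.array([np.cos(th),np.sin(th)]); ey=np.array([-np.sin(th),np.cos(th)])
    return np.stack([(P[...,:2]-o)@ex,(P[...,:2]-o)@ey,Z],-1)
o=np.array([.506,.1036]); th=.25
for it in range(5):
    L=loc(o,th); pl=box&(abs(Z-.012)<.003)&(L[...,1]>-.15)&(L[...,1]<.06); l=L[pl]
    ys=np.arange(-.12,-.03,.005); lo=[];hi=[]
    for y in ys:
        b=l[(abs(l[:,1]-y)<.004)&(abs(l[:,0])<.095)][:,0]; lo.append(b.min());hi.append(b.max())
    fl=np.polyfit(ys,lo,1); fh=np.polyfit(ys,hi,1)
    ye=np.median([ (l[abs(l[:,0]-x)<.004][:,1]).min() for x in np.arange(-.04,.06,.008)])
    # pipe
    pp=box&(L[...,1]>.02)&(L[...,1]<.06)&(abs(L[...,0])<.03)&(Z>.08)&(Z<.11); q=L[pp]
    f=least_squares(lambda p:np.hypot(q[:,0]-p[0]-p[2]*(q[:,1]-.04),q[:,2]-p[1])-.02,[0,.075,0],loss='soft_l1',f_scale=.001)
    print('o',o.round(4),'th',round(th,4),'edges',fl.round(4),fh.round(4),'yend',ye.round(4),'pipe',f.x.round(4),len(q))
    sl=f.x[2]; x0=f.x[0]
    th-= .7*sl; 
    o=o+np.array([np.cos(th),np.sin(th)])*x0
    o=o+np.array([-np.sin(th),np.cos(th)])*(ye+.135)
L=loc(o,th)
for y in np.arange(-.02,.03,.003):
    k=box&(abs(L[...,1]-y)<.0015)&(abs(L[...,0])<.01); print(round(y,3),np.nanmax(Z[k]).round(3) if k.any() else None,end=' | ')
k=box&(Z>.105)&(Z<.118)&(L[...,1]>.03); q=L[k]; print('\npump',np.percentile(q,[1,99],0).round(4)[:,:2].tolist(),'exp +-.05, .07 .24')
k=box&(L[...,0]<-.03)&(L[...,0]>-.12)&(abs(L[...,1])<.03)&(Z>.08); l=L[k]; i=l[:,2].argsort()[-25:]
print('ring',l.min(0).round(4),l.max(0).round(4),'top',l[i].mean(0).round(4))
k=box&(L[...,0]>.06)&(L[...,0]<.15)&(abs(L[...,1])<.03)&(Z>.06); l=L[k]; print('latch',l.min(0).round(4),l.max(0).round(4),'far',l[l[:,0]>l[:,0].max()-.01].mean(0).round(4))
c=[s*x for s,x in []]
for y in (-.117,-.0055): print(y,(o+y*np.array([-np.sin(th),np.cos(th)])).round(4))
E
python3 st2.py
```

```text
o [0.506  0.1036] th 0.25 edges [ 0.0132 -0.0472] [-0.0448  0.0803] yend -0.1195 pipe [ 0.006   0.0749 -0.0372] 612
o [0.5076 0.1201] th 0.2761 edges [ 0.1255 -0.045 ] [-0.0153  0.0742] yend -0.135 pipe [ 0.0009  0.0749 -0.0115] 628
o [0.5084 0.1204] th 0.2841 edges [ 0.1282 -0.0464] [-0.0071  0.0733] yend -0.1357 pipe [ 0.0003  0.0749 -0.0034] 627
o [0.5089 0.1198] th 0.2865 edges [ 0.1303 -0.0467] [-0.005  0.073] yend -0.1351 pipe [0.0001 0.0749 0.002 ] 630
o [0.509  0.1197] th 0.2851 edges [ 0.1289 -0.0468] [-0.0064  0.0729] yend -0.135 pipe [-0.0001  0.0749  0.0005] 630
-0.02 0.054 | -0.017 0.055 | -0.014 0.053 | -0.011 None | -0.008 None | -0.005 0.104 | -0.002 0.106 | 0.001 0.378 | 0.004 0.385 | 0.007 0.39 | 0.01 0.398 | 0.013 0.405 | 0.016 0.408 | 0.019 0.096 | 0.022 0.096 | 0.025 0.096 | 0.028 0.096 | 
pump [[-0.0478, 0.0689], [0.0477, 0.1834]] exp +-.05, .07 .24
ring [-0.0873 -0.0205  0.08  ] [-0.0438  0.0099  0.1765] top [-0.0555 -0.0047  0.1756]
latch [ 0.0602 -0.0231  0.0616] [0.1046 0.0131 0.1116] far [ 0.0987 -0.0038  0.1084]
-0.117 [0.5418 0.0075]
-0.0055 [0.5105 0.1145]
```

```bash
python3 -m handwheel '[[[0,0,-0.0167],[0.093,-0.732,-0.133],0],[[0,0,-0.0167],[0.093,-0.732,-0.133],0],[[0,0,-0.0167],[0.093,-0.732,-0.133],0],[[0,0,-0.0167],[0.093,-0.732,-0.133],0],[[0,0,-0.0167],[0.093,-0.732,-0.133],0]]' >/dev/null
python3 -m handwheel '[[[0,0,-0.0167],[0.093,-0.732,-0.133],0],[[0,0,-0.0167],[0.093,-0.732,-0.133],0],[[0,0,-0.0167],[0.093,-0.732,-0.133],0],[[0,0,-0.0167],[0.093,-0.732,-0.133],0],[[0,0,-0.0167],[0.093,-0.732,-0.133],0]]' >/dev/null
python3 -m handwheel '[[[0,0,-0.0167],[0.093,-0.732,-0.133],0],[[0,0,-0.0167],[0.093,-0.732,-0.133],0],[[0,0,-0.0167],[0.093,-0.732,-0.133],0],[[0,0,-0.0167],[0.093,-0.732,-0.133],0],[[0,0,-0.0167],[0.093,-0.732,-0.133],0]]' >/dev/null
python3 -m handwheel '[[[0,0,0],[0,0,0],0],[[0,0,0],[0,0,0],0]]'
python3 - <<'E'
from h import *
pic,d,P,K,T=cam('wrist'); save(pic,'w2.png'); np.save('w2.npy',P)
for q in ['tube_mid','plain_tube','rack']:
    print(q,[(np.round(x['bbox']).astype(int).tolist(),round(x['p'],2)) for x in robot.boxes_of(q,'wrist')[:3]])
E
```

```text
time: 4.75
tool_pos: [0.5396, -0.4288, 0.3003]
ee_rot: [-3.14, -0.002, 1.421]
wrist_force: [-0.7, 1.3, 0.2]
width: 0.0939
finger_force: 0.0
tube_mid [([254, 37, 303, 162], 0.66), ([189, 42, 218, 156], 0.41)]
plain_tube [([191, 39, 221, 159], 0.6)]
rack [([171, 53, 313, 155], 0.77)]
```

View pics/w2.png

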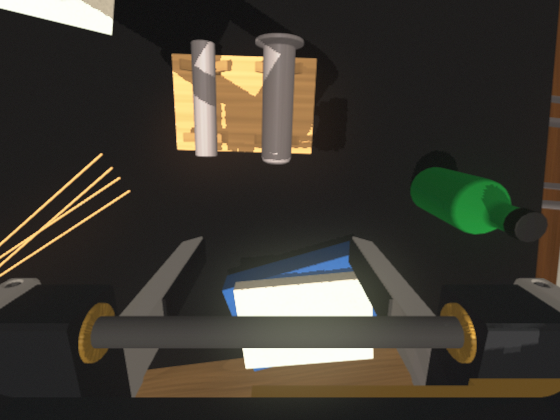

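```bash
cat > tb.py <<'E'
from h import *
from scipy.optimize import least_squares
P=np.load('w2.npy'); Z=P[...,2]
s=np.zeros(Z.shape,bool); s[30:172,250:310]=True
b=s&(Z>.056)&(Z<.09); b[:52]=False; q=P[b]
o=np.array([.55,-.32])
f=least_squares(lambda p:np.hypot((q[:,0]-p[0])*np.cos(p[2])-(q[:,1]+.32)*np.sin(p[2]),q[:,2]-p[1])-.02,[.55,.05,.15],loss='soft_l1',f_scale=.001)
x0,z,be=f.x; print('axis',f.x.round(4),len(q),'rms',np.sqrt(np.mean(f.fun**2)))
ey=np.array([np.sin(be),np.cos(be)]); ex=np.array([np.cos(be),-np.sin(be)])
L=np.stack([(P[...,:2]-[x0,-.32])@ex,(P[...,:2]-[x0,-.32])@ey,Z],-1)
bar=L[s&(Z>.062)&(abs(L[...,0])<.012)]; fl=L[s&(Z>.073)]
print('y extent barrel',bar[:,1].min(),bar[:,1].max(),'flange',fl.min(0).round(4),fl.max(0).round(4))
h,e=np.histogram(fl[:,1],bins=np.arange(.0,.1,.002)); print([(round(e[i],3),int(h[i])) for i in range(len(h)) if h[i]])
m=(bar[:,1].min()+bar[:,1].max())/2; print('mid',(np.array([x0,-.32])+m*ey).round(4),'len',bar[:,1].max()-bar[:,1].min())
print('rest', L[s&(Z>.056)][:,1].min(),L[s&(Z>.056)][:,1].max())
E
python3 tb.py
python3 - <<'E'
exec(open('st2.py').read().split("L=loc(o,th)\nfor")[0].replace("print(","(lambda *a:0)("))
L=loc(o,th)
k=box&(Z>.098)&(Z<.112)&(abs(L[...,0])<.018)&(L[...,1]<.03); q=L[k]
h,e=np.histogram(q[:,1],bins=np.arange(-.02,.02,.001)); print([(round(e[i],3),int(h[i])) for i in range(len(h)) if h[i]])
k=box&(L[...,0]<-.03)&(L[...,0]>-.12)&(abs(L[...,1])<.03)&(Z>.14); q=L[k]; print(np.percentile(q[:,1],[2,50,98]))
k=box&(L[...,0]>.085)&(L[...,0]<.15)&(abs(L[...,1])<.03)&(Z>.06); q=L[k]; print(np.percentile(q[:,1],[2,50,98]))
k=box&(Z>.05)&(L[...,1]<-.1)&(abs(L[...,0])<.03);q=L[k];print('V',q.min(0),q.max(0))
E
```

```text
axis [0.5552 0.0501 0.1816] 3277 rms 0.0008694911004895967
y extent barrel -0.07887065518929542 0.07073981716803528 flange [-0.0193  0.0632  0.073 ] [0.02   0.0707 0.0812]
[(np.float64(0.062), 12), (np.float64(0.064), 74), (np.float64(0.066), 73), (np.float64(0.068), 55), (np.float64(0.07), 16)]
mid [ 0.5544 -0.324 ] len 0.14961047235733071
rest -0.07938789287790031 0.07073981716803528
[(np.float64(-0.004), 9), (np.float64(-0.003), 15), (np.float64(-0.002), 10), (np.float64(-0.001), 21), (np.float64(0.0), 13), (np.float64(0.001), 18), (np.float64(0.002), 10), (np.float64(0.003), 5)]
[-0.01936777 -0.00272116  0.0096358 ]
[-0.01981657 -0.003827    0.01131934]
V [-0.02988827 -0.12837521  0.05009861] [ 0.02868662 -0.11258169  0.07406789]
```

```bash
python3 -m handwheel '[[[0,0,-0.004],[0.059,0.419,-0.72],0],[[0,0,-0.004],[0.059,0.419,-0.72],0],[[0,0,-0.004],[0.059,0.419,-0.72],0],[[0,0,-0.004],[0.059,0.419,-0.72],0],[[0,0,-0.004],[0.059,0.419,-0.72],0]]'; python3 -m handwheel '[[[0,0,0],[0,0,0],0],[[0,0,0],[0,0,0],0]]'
```

```text
time: 5.45
tool_pos: [0.5545, -0.3225, 0.122]
ee_rot: [3.139, 0.001, 1.391]
wrist_force: [0.3, 0.4, 0.0]
width: 0.0943
finger_force: 0.0
time: 5.65
tool_pos: [0.5544, -0.3241, 0.1229]
ee_rot: [3.141, 0.001, 1.391]
wrist_force: [0.5, -0.8, 0.3]
width: 0.094
finger_force: 0.0
```

```bash
python3 -m handwheel '[[[0,0,0],[0,0,-0.3],0],[[0,0,0],[0,0,-0.3],0],[[0,0,0],[0,0,-0.3],0],[[0,0,0],[0,0,-0.3],0],[[0,0,0],[0,0,-0.14],0]]'; python3 -m handwheel '[[[0,0,0],[0,0,0],0],[[0,0,0],[0,0,0],0.6],[[0,0,0],[0,0,0],0.8],[[0,0,0],[0,0,0],0.8],[[0,0,0],[0,0,0],0.8]]';python3 -m handwheel '[[[0,0,0],[0,0,0],1],[[0,0,0],[0,0,0],1],[[0,0,0],[0,0,0],1]]'
```

```text
time: 6.15
tool_pos: [0.553, -0.3242, 0.0517]
ee_rot: [-3.138, -0.002, 1.389]
wrist_force: [0.2, 0.2, -0.1]
width: 0.0939
finger_force: 0.0
time: 6.65
tool_pos: [0.5546, -0.3248, 0.0556]
ee_rot: [3.14, 0.001, 1.389]
wrist_force: [-0.8, 0.0, 0.5]
width: 0.0653
finger_force: 0.0
time: 6.95
tool_pos: [0.5544, -0.3246, 0.0548]
ee_rot: [3.141, 0.0, 1.389]
wrist_force: [5.4, -1.7, 0.8]
width: 0.0413
finger_force: 3.2
```

```bash
python3 -m handwheel '[[[0,0,0],[0,0,0],1],[[0,0,0],[0,0,0],1],[[0,0,0],[0,0,0],1],[[0,0,0],[0,0,0.2],1],[[0,0,0],[0,0,0.4],1]]'; python3 -m handwheel '[[[0,0,0],[0,0,0.5],1],[[0,0,0],[0,0,0.5],1],[[0,0,0],[0,0,0.5],1],[[0,0,0],[0,0,0.5],1],[[0,0,0],[0,0,0.3],1]]'
python3 -m handwheel '[[[0,0,0.03],[-0.046,0.55,0],1],[[0,0,0.03],[-0.046,0.6,0],1],[[0,0,0.03],[-0.046,0.73,0],1],[[0,0,0.03],[-0.046,0.73,0],1],[[0,0,0.03],[-0.046,0.73,0],1]]'
python3 -m handwheel '[[[0,0,0.03],[-0.046,0.73,0],1],[[0,0,0.03],[-0.046,0.73,0],1],[[0,0,0.03],[-0.046,0.73,0],1],[[0,0,0.03],[-0.046,0.73,0],1],[[0,0,0.027],[-0.046,0.65,0],1]]'
python3 -m handwheel '[[[0,0,0],[0,0.3,0],1],[[0,0,0],[0,0,0],1],[[0,0,0],[0,0,0],1]]'
```

```text
time: 7.45
tool_pos: [0.5512, -0.323, 0.0815]
ee_rot: [-3.132, -0.003, 1.389]
wrist_force: [-0.4, 0.5, -3.8]
width: 0.0387
finger_force: 30.0
time: 7.95
tool_pos: [0.5536, -0.3246, 0.2015]
ee_rot: [-3.141, 0.001, 1.389]
wrist_force: [0.1, -0.5, -3.5]
width: 0.0389
finger_force: 30.0
time: 8.45
tool_pos: [0.5412, -0.1561, 0.1986]
ee_rot: [-3.138, -0.001, 1.626]
wrist_force: [-0.1, 0.3, -4.1]
width: 0.0392
finger_force: 30.0
time: 8.95
tool_pos: [0.5297, 0.0225, 0.1988]
ee_rot: [-3.138, -0.001, 1.858]
wrist_force: [1.4, 0.1, -4.6]
width: 0.039
finger_force: 30.0
time: 9.25
tool_pos: [0.5309, 0.0351, 0.1993]
ee_rot: [-3.14, 0.001, 1.855]
wrist_force: [0.1, 0.1, -4.1]
width: 0.0391
finger_force: 30.0
```

```bash
cat > rel.py <<'E'
from h import *
from scipy.optimize import least_squares
import sys
n=sys.argv[1]
ob=robot.get_obs(); pic,d,P,K,T=cam('wrist'); save(pic,n+'.png'); np.save(n+'.npy',P)
o=np.array([.5100,.1162]); th=.285
ex=np.array([np.cos(th),np.sin(th)]); ey=np.array([-np.sin(th),np.cos(th)])
L=np.concatenate([(P[...,:2]-o)@np.stack([ex,ey],1),P[...,2:]],-1)
np.save(n+'L.npy',L); X,Y,Z=L[...,0],L[...,1],L[...,2]
tcp=ob['tool_pos']; print('tcp local',((tcp[:2]-o)@ex).round(4),((tcp[:2]-o)@ey).round(4),tcp[2].round(4))
def cyl(m,y0,z0):
    q=L[m]; f=least_squares(lambda p:np.hypot(q[:,0]-p[0]-p[2]*(q[:,1]-y0),q[:,2]-p[1]-p[3]*(q[:,1]-y0))-.02,[0,z0,0,0],loss='soft_l1',f_scale=.001); return f.x.round(4),len(q)
zt=tcp[2]-.006
print('pipe',cyl((Y>.02)&(Y<.06)&(abs(X)<.03)&(Z>.08)&(Z<.11),.04,.075))
print('tube',cyl((Y>-.05)&(Y<.04)&(abs(X)<.03)&(Z>zt+.005)&(Z<zt+.0225),-.02,zt))
for nm,m in [('pumpflange',(Z>.099)&(Z<.11)&(abs(X)<.018)&(Y<.03)&(Y>-.03)),('tubeflange',(Z>zt+.0235)&(Z<zt+.034)&(abs(X)<.018)&(Y>-.06)&(Y<.03)),('bar',(X>.085)&(X<.14)&(abs(Y)<.04)&(Z>.06)&(Z<.14)),('ring',(X<-.03)&(X>-.12)&(abs(Y)<.04)&(Z>.13)&(Z<.19))]:
    y=L[m]; print(nm,len(y),np.percentile(y,[1,50,99],0).round(4).tolist() if len(y) else '')
E
python3 rel.py w3
```

```text
tcp local -0.0027 -0.0837 0.1993
pipe (array([ 0.0006,  0.075 , -0.0036,  0.0002]), 2421)
tube (array([-0.0033,  0.1943,  0.0042,  0.0136]), 5474)
pumpflange 317 [[-0.0164, -0.0001, 0.0991], [-0.0001, 0.0023, 0.1031], [0.0171, 0.0063, 0.106]]
tubeflange 1118 [[-0.0175, -0.0155, 0.2169], [-0.0021, -0.0113, 0.2218], [0.0149, -0.0084, 0.2246]]
bar 1083 [[0.0852, -0.0181, 0.0914], [0.0958, -0.0014, 0.1057], [0.1045, 0.0147, 0.1111]]
ring 2176 [[-0.0817, -0.0166, 0.1396], [-0.0561, -0.0018, 0.1587], [-0.0478, 0.0125, 0.1761]]
```

View pics/w3.png

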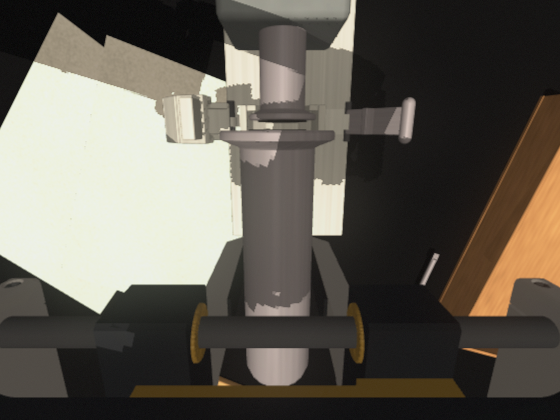

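```bash
python3 -m handwheel '[[[-0.008,-0.0024,0.005],[0.035,0.144,0],1],[[0,0,0],[0,0,-0.3],1],[[0,0,0],[0,0,-0.3],1],[[0,0,0],[0,0,-0.3],1],[[0,0,0],[0,0,-0.3],1]]';  python3 -m handwheel '[[[0,0,0],[0,0,-0.1],1],[[0,0,0],[0,0,0],1],[[0,0,0],[0,0,0],1]]'; python3 rel.py w4
```

```text
time: 9.8
tool_pos: [0.5322, 0.0429, 0.1373]
ee_rot: [-3.139, 0.013, 1.863]
wrist_force: [-0.0, 0.3, -3.9]
width: 0.0394
finger_force: 30.0
time: 10.1
tool_pos: [0.5333, 0.0431, 0.1351]
ee_rot: [3.141, 0.013, 1.863]
wrist_force: [0.7, -0.0, -3.7]
width: 0.0394
finger_force: 30.0
tcp local 0.0018 -0.0767 0.1351
pipe (array([ 0.0007,  0.075 , -0.0024, -0.0002]), 4381)
tube (array([ 0.0006,  0.1294, -0.0079, -0.0013]), 6508)
pumpflange 563 [[-0.0165, -0.0001, 0.0992], [0.0002, 0.0025, 0.103], [0.0173, 0.0059, 0.1059]]
tubeflange 1125 [[-0.0172, -0.0078, 0.1527], [0.0004, -0.004, 0.1568], [0.0172, -0.0011, 0.1597]]
bar 2054 [[0.0852, -0.0179, 0.0914], [0.0958, -0.0013, 0.1051], [0.1041, 0.0148, 0.111]]
ring 4291 [[-0.0804, -0.0166, 0.1412], [-0.052, -0.0012, 0.164], [-0.0474, 0.0124, 0.176]]
```

```bash
python3 -m handwheel '[[[0,0,-0.0035],[0.006,-0.02,-0.2],1],[[0,0,0],[0,0,-0.2],1],[[0,0,0],[0,0,-0.2],1],[[0,0,0],[0,0,-0.2],1],[[0,0,0],[0,0,-0.1],1]]';  python3 -m handwheel '[[[0,0,0],[0,0,-0.05],1],[[0,0,0],[0,0,0],1]]';  python3 -m handwheel '[[[0,0,0],[0,0,-0.06],1],[[0,0,0],[0,0,-0.04],1],[[0,0,0],[0,0,0],1]]'
```

```text
time: 10.65
tool_pos: [0.5322, 0.0422, 0.0877]
ee_rot: [-3.139, 0.012, 1.858]
wrist_force: [0.9, -0.3, -4.4]
width: 0.0394
finger_force: 30.0
time: 10.85
tool_pos: [0.5331, 0.0421, 0.0868]
ee_rot: [-3.141, 0.013, 1.858]
wrist_force: [0.4, 0.5, -3.7]
width: 0.0395
finger_force: 30.0
time: 11.15
tool_pos: [0.5332, 0.0421, 0.0822]
ee_rot: [3.142, 0.013, 1.858]
wrist_force: [-0.1, 0.9, -2.7]
width: 0.0392
finger_force: 30.0
```

```bash
python3 -m handwheel '[[[0,0,0],[0,0,-0.02],1],[[0,0,0],[0,0,0],1]]';  python3 -m handwheel '[[[0,0,0],[0,0,-0.012],1],[[0,0,0],[0,0,0],1]]'; python3 rel.py w5 | grep -v -e ring -e bar
```

```text
time: 11.35
tool_pos: [0.5333, 0.0421, 0.0813]
ee_rot: [3.141, 0.013, 1.858]
wrist_force: [0.4, -0.2, -4.3]
width: 0.0394
finger_force: 30.0
time: 11.55
tool_pos: [0.5332, 0.0421, 0.0806]
ee_rot: [3.142, 0.013, 1.858]
wrist_force: [-0.6, -0.2, -3.9]
width: 0.0393
finger_force: 30.0
tcp local 0.0015 -0.0776 0.0806
pipe (array([ 0.0009,  0.075 , -0.0029, -0.002 ]), 6475)
tube (array([0.0007, 0.0751, 0.0037, 0.0023]), 13663)
pumpflange 2183 [[-0.0164, -0.0082, 0.0991], [0.0005, -0.0001, 0.1028], [0.0174, 0.0058, 0.1057]]
tubeflange 2351 [[-0.017, -0.0083, 0.0983], [0.0005, -0.0004, 0.1025], [0.0175, 0.0062, 0.1057]]
```

```bash
python3 -m handwheel '[[[0,0,0],[0,0,-0.014],1],[[0,0,0],[0,0,0],1]]' | grep -e pos -e wrist;  python3 -m handwheel '[[[0,0,0],[0,0,-0.014],1],[[0,0,0],[0,0,0],1]]'| grep -e pos -e wrist; python3 - <<'E'
from h import *
L=np.load('w5L.npy'); X,Y,Z=L[...,0],L[...,1],L[...,2]
m=(abs(X)<.012)&(Z>.1)&(Z<.11)&(abs(Y)<.02); h,e=np.histogram(Y[m],np.arange(-.012,.012,.0005)); print(dict(zip((e*1e3).round(1).tolist(),h.tolist())))
E
```

```text
tool_pos: [0.5334, 0.0421, 0.08]
wrist_force: [0.6, 0.4, -4.8]
tool_pos: [0.5335, 0.0421, 0.0796]
wrist_force: [-0.4, -0.7, -2.1]
{-12.0: 0, -11.5: 0, -11.0: 0, -10.5: 0, -10.0: 0, -9.5: 0, -9.0: 0, -8.5: 9, -8.0: 33, -7.5: 50, -7.0: 55, -6.5: 55, -6.0: 58, -5.5: 63, -5.0: 94, -4.5: 58, -4.0: 54, -3.5: 55, -3.0: 68, -2.5: 93, -2.0: 0, -1.5: 0, -1.0: 0, -0.5: 83, 0.0: 83, 0.5: 57, 1.0: 56, 1.5: 58, 2.0: 111, 2.5: 54, 3.0: 57, 3.5: 58, 4.0: 97, 4.5: 58, 5.0: 37, 5.5: 12, 6.0: 0, 6.5: 0, 7.0: 0, 7.5: 0, 8.0: 0, 8.5: 0, 9.0: 0, 9.5: 0, 10.0: 0, 10.5: 0, 11.0: 0}
```

```bash
python3 -m handwheel '[[[0,0,0],[0,0,-0.01],1],[[0,0,0],[0,0,0],0.4],[[0,0,0],[0,0,0],0.2],[[0,0,0],[0,0,0],0],[[0,0,0],[0,0,0],0]]';  python3 -m handwheel '[[[0,0,0],[0,0,0],0],[[0,0,0],[0,0,0],0]]';python3 rel.py w6 | grep -v -e ring -e bar
cat > plan.py <<'E'
import numpy as np
o=np.array([.5100,.1162]); th=.285
ex=np.array([np.cos(th),np.sin(th)]); ey=np.array([-np.sin(th),np.cos(th)])
def w(x,y,z): return np.r_[o+x*ex+y*ey,z]
pts=[w(0,-.077,.30),w(-.083,-.0015,.28),w(-.083,-.0015,.190)]
for a in np.arange(1.6,-.01,-.1):
    u=np.interp(a,[0,.7,1.2,1.7],[.1025,.0985,.090,.090]); 
    ue=min(u,.0985); x=-.046+ue*np.cos(a)-.010*np.sin(a)+(u-ue); z=.075+ue*np.sin(a)+.010*np.cos(a)
    pts.append(w(x-.008,-.0015,z+.025)); print(round(a,2),'corner',round(x,4),round(z,4),pts[-1].round(4),((pts[-1]-pts[-2])/.05).round(3))
print(np.round(pts[:3],4))
E
python3 plan.py
```

```text
time: 12.5
tool_pos: [0.5334, 0.0421, 0.079]
ee_rot: [3.141, 0.013, 1.858]
wrist_force: [0.2, -0.5, 0.4]
width: 0.0678
finger_force: 0.0
time: 12.7
tool_pos: [0.5333, 0.0421, 0.0788]
ee_rot: [3.141, 0.013, 1.858]
wrist_force: [0.1, -0.5, -1.2]
width: 0.0839
finger_force: 0.0
tcp local 0.0015 -0.0776 0.0788
pipe (array([ 0.0009,  0.0751, -0.0012, -0.0008]), 6487)
tube (array([ 0.001 ,  0.0745, -0.0013,  0.0121]), 12932)
pumpflange 2169 [[-0.0162, -0.008, 0.0991], [0.001, 0.0, 0.1026], [0.0171, 0.0058, 0.1058]]
tubeflange 2709 [[-0.0173, -0.009, 0.0964], [0.0006, -0.0, 0.1019], [0.0175, 0.0075, 0.1058]]
1.6 corner -0.0586 0.1647 [0.4465 0.096  0.1897] [ 0.314  0.092 -0.007]
1.5 corner -0.0496 0.1655 [0.4551 0.0986 0.1905] [0.173 0.051 0.016]
1.4 corner -0.0406 0.1654 [0.4638 0.1011 0.1904] [ 0.174  0.051 -0.002]
1.3 corner -0.0316 0.1644 [0.4725 0.1036 0.1894] [ 0.173  0.051 -0.02 ]
1.2 corner -0.0227 0.1625 [0.481  0.1061 0.1875] [ 0.17   0.05  -0.038]
1.1 corner -0.0133 0.1613 [0.49   0.1088 0.1863] [ 0.18   0.053 -0.025]
1.0 corner -0.004 0.159 [0.499  0.1114 0.184 ] [ 0.18   0.053 -0.045]
0.9 corner 0.0053 0.1557 [0.5078 0.114  0.1807] [ 0.177  0.052 -0.066]
0.8 corner 0.0143 0.1514 [0.5164 0.1165 0.1764] [ 0.172  0.051 -0.086]
0.7 corner 0.0229 0.1461 [0.5247 0.1189 0.1711] [ 0.166  0.049 -0.106]
0.6 corner 0.0302 0.1389 [0.5317 0.121  0.1639] [ 0.141  0.041 -0.145]
0.5 corner 0.0368 0.131 [0.5381 0.1229 0.156 ] [ 0.126  0.037 -0.157]
0.4 corner 0.0425 0.1226 [0.5436 0.1245 0.1476] [ 0.11   0.032 -0.169]
0.3 corner 0.0474 0.1137 [0.5483 0.1258 0.1387] [ 0.094  0.027 -0.178]
0.2 corner 0.0514 0.1044 [0.5521 0.127  0.1294] [ 0.076  0.022 -0.186]
0.1 corner 0.0544 0.0948 [0.555  0.1278 0.1198] [ 0.058  0.017 -0.192]
-0.0 corner 0.0565 0.085 [0.557  0.1284 0.11  ] [ 0.04   0.012 -0.196]
[[0.5316 0.0423 0.3   ]
 [0.4308 0.0914 0.28  ]
 [0.4308 0.0914 0.19  ]]
```

```bash
python3 -m handwheel '[[[0,0,0],[0,0,0.3],0],[[0,0,0],[0,0,0.9],0],[[0,0,0],[0,0,0.95],0],[[0,0,0],[0,0,0.95],0],[[0,0,0],[0,0,0.95],0]]' | grep -v rot
python3 -m handwheel '[[[0.008,0.0024,0],[0,0,0.2],1],[[0,0,-0.09],[-0.186,0.09,0],1],[[0,0,-0.09],[-0.186,0.09,0],1],[[0,0,-0.09],[-0.186,0.09,0],1],[[0,0,-0.09],[-0.186,0.09,0],1]]'| grep pos
python3 -m handwheel '[[[0,0,-0.09],[-0.186,0.09,0],1],[[0,0,-0.09],[-0.186,0.09,0],1],[[0,0,-0.09],[-0.186,0.09,0],1],[[0,0,-0.09],[-0.186,0.09,0],1],[[0,0,-0.09],[-0.186,0.09,0],1]]'| grep pos
python3 -m handwheel '[[[0,0,-0.09],[-0.186,0.09,0],1],[[0,0,-0.09],[-0.186,0.09,0],1],[[0,0,-0.01],[0,0,0],1],[[0,0,0],[0,0,0],1]]'; python3 rel.py w7
```

```text
time: 13.25
tool_pos: [0.5329, 0.0421, 0.2832]
wrist_force: [1.4, 0.1, -0.1]
width: 0.094
finger_force: 0.0
tool_pos: [0.4954, 0.0602, 0.29]
tool_pos: [0.4489, 0.0827, 0.2901]
time: 14.65
tool_pos: [0.4309, 0.0915, 0.2906]
ee_rot: [3.142, 0.001, 0.29]
wrist_force: [0.4, -0.1, 0.1]
width: 0.0005
finger_force: 0.0
tcp local -0.0828 -0.0014 0.2906
pipe (array([ 0.0012,  0.075 , -0.0004,  0.0022]), 1170)
tube (array([0.    , 0.2846, 0.    , 0.    ]), 0)
pumpflange 322 [[-0.0157, -0.0076, 0.0993], [0.0006, 0.0002, 0.1025], [0.0174, 0.0059, 0.1059]]
tubeflange 0 
bar 728 [[0.0851, -0.0175, 0.0909], [0.0963, -0.0015, 0.106], [0.1053, 0.0147, 0.1113]]
ring 899 [[-0.0806, -0.0163, 0.1403], [-0.0585, -0.0014, 0.1562], [-0.0475, 0.0126, 0.1759]]
```

View pics/w7.png

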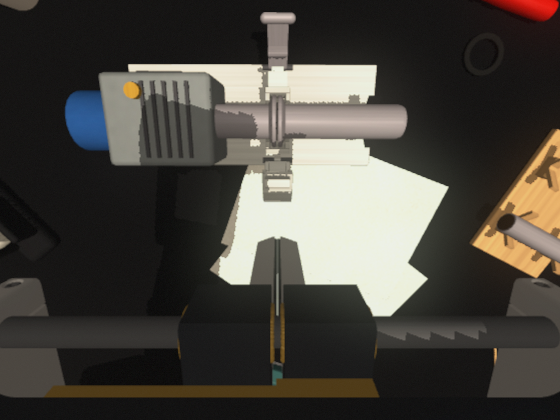

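```bash
python3 -m handwheel '[[[0,0,0],[0,0,-0.5],1],[[0,0,0],[0,0,-0.6],1],[[0,0,0],[0,0,-0.6],1],[[0,0,0],[0,0,-0.31],1],[[0,0,0],[0,0,0],1]]' | grep -e pos -e wrist
python3 -m handwheel '[[[0,0,0],[0.16,0.046,-0.004],1],[[0,0,0],[0.155,0.046,-0.003],1],[[0,0,0],[0.173,0.051,0.016],1],[[0,0,0],[0.174,0.051,-0.002],1],[[0,0,0],[0.173,0.051,-0.02],1]]' | grep -e pos -e wrist
python3 -m handwheel '[[[0,0,0],[0.17,0.05,-0.038],1],[[0,0,0],[0.18,0.053,-0.025],1],[[0,0,0],[0.18,0.053,-0.045],1],[[0,0,0],[0,0,0],1]]' | grep -e pos -e wrist
```

```text
tool_pos: [0.4295, 0.0912, 0.1874]
wrist_force: [-0.3, 0.3, 0.1]
tool_pos: [0.4741, 0.104, 0.191]
wrist_force: [-0.9, -1.2, 2.0]
tool_pos: [0.5001, 0.1122, 0.1837]
wrist_force: [-0.1, -0.5, 0.0]
```

```bash
python3 -m handwheel '[[[0,0,0],[0.177,0.052,-0.066],1],[[0,0,0],[0.172,0.051,-0.086],1],[[0,0,0],[0.166,0.049,-0.106],1],[[0,0,0],[0.141,0.041,-0.145],1],[[0,0,0],[0.126,0.037,-0.157],1]]' | grep -e pos -e wrist
python3 -m handwheel '[[[0,0,0],[0.11,0.032,-0.169],1],[[0,0,0],[0.094,0.027,-0.178],1],[[0,0,0],[0,0,0],1]]' | grep -e pos -e wrist
python3 - <<'E'
from h import *
for n in ['wrist','scene']:
    pic,d,P,K,T=cam(n); save(pic,n+'8.png')
a=cv2.imread('pics/wrist8.png'); b=cv2.imread('pics/scene8.png')[120:270,220:350]
b=cv2.resize(b,None,fx=2.8,fy=2.8,interpolation=3); cv2.imwrite('pics/c8.png',np.hstack([cv2.resize(a,(420,315)),b[:315]]))
E
```

```text
tool_pos: [0.5393, 0.1235, 0.1563]
wrist_force: [-0.6, 0.2, 1.2]
tool_pos: [0.5482, 0.1262, 0.1372]
wrist_force: [0.1, -0.5, -0.2]
```

View pics/c8.png

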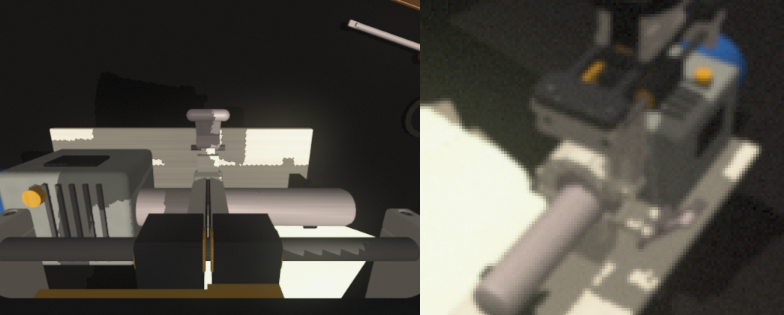

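```bash
python3 -m handwheel '[[[0,0,0],[0.076,0.022,-0.186],1],[[0,0,0],[0.058,0.017,-0.192],1],[[0,0,0],[0.03,0.009,-0.12],1],[[0,0,0],[0,0,0],1]]' | grep -e pos -e wrist
python3 -m handwheel '[[[0,0,0],[0.01,0.003,-0.06],1],[[0,0,0],[0,0,0],1]]' | grep -e pos -e wrist
python3 -m handwheel '[[[0,0,0],[0,0,-0.03],1],[[0,0,0],[0,0,0],1]]' | grep -e pos -e wrist
```

```text
tool_pos: [0.556, 0.1284, 0.1127]
wrist_force: [0.3, 0.4, -1.0]
tool_pos: [0.557, 0.1287, 0.1111]
wrist_force: [1.0, 0.4, -0.7]
tool_pos: [0.5573, 0.1287, 0.1103]
wrist_force: [-0.1, -0.2, 0.3]
```

```bash
for i in 1; do python3 -m handwheel '[[[0,0,0],[0,0,-0.02],1],[[0,0,0],[0,0,0],1]]' | grep -e pos -e wrist; done
python3 -m handwheel '[[[0,0,0],[0,0,-0.02],1],[[0,0,0],[0,0,0],1]]' | grep -e pos -e wrist
python3 -m handwheel '[[[0,0,0],[0,0,-0.02],1],[[0,0,0],[0,0,0],1]]' | grep -e pos -e wrist
```

```text
tool_pos: [0.5574, 0.1287, 0.1101]
wrist_force: [-2.1, -1.2, 5.3]
tool_pos: [0.5574, 0.1287, 0.11]
wrist_force: [-2.6, 0.2, 9.0]
tool_pos: [0.5574, 0.1287, 0.11]
wrist_force: [-5.0, -0.8, 11.2]
```

```bash
python3 -m handwheel '[[[0,0,0],[0,0,-0.03],1],[[0,0,0],[0,0,0],1]]' | grep -e pos -e wrist
python3 -m handwheel '[[[0,0,0],[0,0,0.5],1],[[0,0,0],[0,0,0.6],1],[[0,0,0],[0,0,0.42],1],[[0,0,0],[0.48,0.14,0],1],[[0,0,0],[0.48,0.14,0],1]]' | grep -e pos -e wrist
python3 -m handwheel '[[[0,0,0],[0.48,0.14,0],1],[[0,0,0],[0,0,0],1],[[0,0,0],[0,0,0],1]]'| grep -e pos -e wrist
```

```text
tool_pos: [0.5575, 0.1287, 0.1098]
wrist_force: [-6.7, -0.9, 16.5]
tool_pos: [0.6062, 0.1429, 0.1831]
wrist_force: [-0.6, 0.4, -1.0]
tool_pos: [0.6288, 0.1496, 0.1804]
wrist_force: [-0.2, 0.1, -0.2]
```

```bash
python3 -m handwheel '[[[0,0,0],[0,0,-0.4],1],[[0,0,0],[0,0,-0.4],1],[[0,0,0],[0,0,-0.36],1],[[0,0,0],[0,0,0],1],[[0,0,0],[-0.12,-0.035,0],1]]' | grep -e pos -e wrist
python3 -m handwheel '[[[0,0,0],[-0.13,-0.038,0],1],[[0,0,0],[-0.13,-0.038,0],1],[[0,0,0],[-0.13,-0.038,0],1],[[0,0,0],[-0.13,-0.038,0],1],[[0,0,0],[0,0,0],1]]' | grep -e pos -e wrist
python3 -m handwheel '[[[0,0,0],[-0.12,-0.035,0],1],[[0,0,0],[-0.1,-0.029,0],1],[[0,0,0],[-0.05,-0.015,0],1],[[0,0,0],[0,0,0],1]]'| grep -e pos -e wrist
python3 -m handwheel '[[[0,0,0],[-0.02,-0.006,0],1],[[0,0,0],[0,0,0],1]]'| grep -e pos -e wrist
```

```text
tool_pos: [0.6226, 0.1478, 0.1236]
wrist_force: [1.0, -0.7, 0.1]
tool_pos: [0.5955, 0.1399, 0.1232]
wrist_force: [-0.1, -0.8, -0.9]
tool_pos: [0.5848, 0.1368, 0.1231]
wrist_force: [6.4, 2.0, -2.4]
tool_pos: [0.5847, 0.1367, 0.1231]
wrist_force: [7.5, 2.0, -3.8]
```

```bash
python3 -m handwheel '[[[0,0,0],[-0.03,-0.009,0],1],[[0,0,0],[0,0,0],1]]'| grep -e pos -e wrist
python3 -m handwheel '[[[0,0,0],[-0.03,-0.009,0],1],[[0,0,0],[0,0,0],1]]'| grep -e pos -e wrist
```

```text
tool_pos: [0.5845, 0.1366, 0.1232]
wrist_force: [10.5, 3.8, -5.7]
tool_pos: [0.5842, 0.1366, 0.1233]
wrist_force: [14.4, 3.2, -7.3]
```

```bash
python3 -m handwheel '[[[0,0,0],[0.25,0.075,0],1],[[0,0,0],[0.25,0.075,0],1],[[0,0,0],[0,0,0.8],1],[[0,0,0],[0,0,0.8],1],[[0,0,0],[0,0,0.8],1]]'| grep -e pos -e wrist
python3 -m handwheel '[[[0,0,0],[-0.75,-0.22,0.1],1],[[0,0,0],[-0.75,-0.22,0],1],[[0,0,0],[-0.75,-0.22,0],1],[[0,0,0],[-0.75,-0.22,0],1],[[0,0,0],[0,0,0],1]]'| grep -e pos -e wrist
python3 -m handwheel '[[[0,0,0],[0,0,0],1],[[0,0,0],[0,0,0],1]]'| grep -e pos -e wrist
python3 rel.py w9; python3 - <<'E'
from h import *
a=cv2.imread('pics/w9.png')[0:230,150:420]; cv2.imwrite('pics/w9c.png',cv2.resize(a,None,fx=2.6,fy=2.6,interpolation=3))
L=np.load('w9L.npy'); X,Y,Z=L[...,0],L[...,1],L[...,2]
m=(abs(Y)<.025)&(X>.05)&(X<.1)&(Z>.105)&(Z<.14); print('bar',m.sum(),np.percentile(L[m],[1,50,99],0).round(4).tolist())
q=L[m];t=q[q[:,2]>np.percentile(q[:,2],80)];print('bar top x',t.mean(0).round(4))
m=(abs(Y+.0015)<.008)&(X>.025)&(X<.055)&(Z>.07)&(Z<.11)
for x in np.arange(.026,.056,.004):
    k=m&(abs(X-x)<.002); print(round(x,3),k.sum(),np.nanmedian(Z[k]).round(4) if k.any() else None)
m=(abs(Y+.0015)<.008)&(abs(X)<.005)&(Z>.08)&(Z<.13);print('ring top',np.nanmedian(Z[m]),'exp .113')
E
```

```text
tool_pos: [0.6036, 0.1425, 0.2435]
wrist_force: [0.4, -1.2, -0.0]
tool_pos: [0.4503, 0.0978, 0.2479]
wrist_force: [0.2, 0.6, 0.1]
tool_pos: [0.4554, 0.0988, 0.2484]
wrist_force: [0.7, 0.6, -1.1]
tcp local -0.0573 -0.0013 0.2484
pipe (array([ 0.0011,  0.075 , -0.0015, -0.0005]), 1394)
tube (array([0.    , 0.2424, 0.    , 0.    ]), 0)
pumpflange 125 [[-0.0177, -0.0166, 0.1074], [-0.0145, -0.0003, 0.1094], [0.018, 0.0131, 0.11]]
tubeflange 0 
bar 0 
ring 0 
bar 487 [[0.0582, -0.0187, 0.1192], [0.0626, -0.002, 0.1231], [0.0682, 0.0155, 0.1253]]
bar top x [ 0.063  -0.0009  0.1246]
0.026 48 0.1037
0.03 64 0.1003
0.034 64 0.0962
0.038 64 0.0864
0.042 64 0.0851
0.046 66 0.0853
0.05 77 0.0899
0.054 54 0.0908
ring top 0.11354674582651886 exp .113
```

View pics/w9c.png

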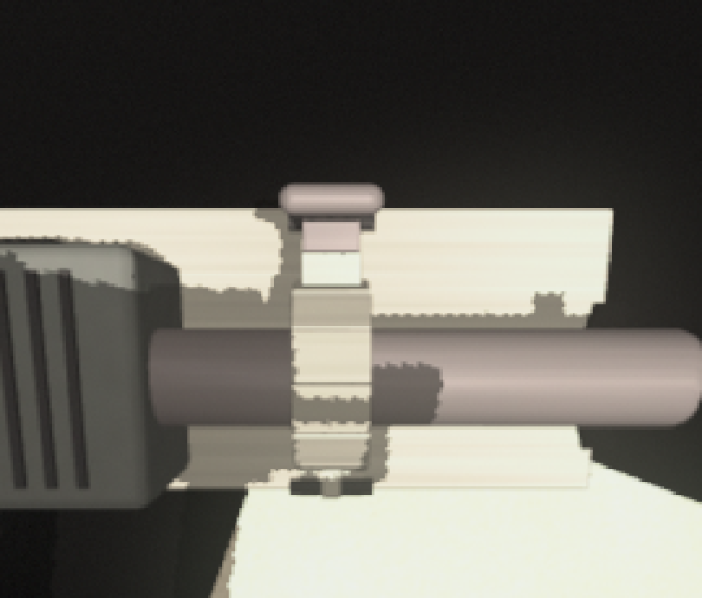

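```bash
python3 -c "
from bench import robot
print(robot.get_obs()['time'],robot.close_job())"
```

```text
the job is handed in; nothing more can be done
22.65 None
```

The job is handed in at 22.65 s: the flanged tube is seated in the station, the ring is shut (ear at its shut height of 85 mm), and the latch is home with its hook over the ear (bar within about 1 mm of upright). The last close-up view confirmed these, and the robot was clear and touching nothing.

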